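# Put the swapped service parts back on their own pads

## Task

Four service parts have been put back on one another's pads. Move each to the middle of the pad shaped for it: the tall black lens barrel on the large round pad, the ball bearing on the small round pad, the square box on the square pad, and the valve block lengthwise on the long narrow pad, all upright and released; the empty six-sided pad is there to park a part on the way. Leave the black stand magnifier that stands on the bare bench among the pads standing where it is.

Things in the scene. Friction and masses are not known exactly. Their poses are not given: they have to be found in the camera images.
- lens: Lens barrel: tall black stepped cylinder standing upright, 38 mm across and 58 mm high; origin at the centre of its underside, z up. Grasp the barrel from any side. Goes on the large round pad.
- bearing: Steel ball bearing lying flat, a ring 26 mm in outer diameter and 8 mm high; origin at the centre of its underside, z up. Grasp the outer ring from any side. Goes on the small round pad.
- sample_box: Flat square box, black base with a clear, pale-looking lid that stays shut, 54 (x) x 53 (y) x 14 mm; origin at the centre of its underside, z up. Grasp across two opposite sides. Goes on the square pad.
- valve: Solenoid valve block: pale oblong body with a black end and two small round ports on top, 18 (x) x 64 (y) mm; the body is 22 mm high, 29 mm to the top of the ports; origin at the centre of its underside, z up. Grasp across its 18 mm width (closing along its x). Goes on the long pad, its length along the pad's length (either way round).
- pad_large_round: Large round pad, 100 mm across; top face lies 5 mm above its origin, which is the centre of the underside on the bench. Metal rim, grey face, no raised edge, fixed to the bench. Pad of the lens barrel.
- pad_small_round: Small round pad, 74 mm across; top face lies 5 mm above its origin, which is the centre of the underside on the bench. Metal rim, grey face, no raised edge, fixed to the bench. Pad of the bearing.
- pad_square: Square pad, 80 x 80 mm, sides along its x and y; top face lies 5 mm above its origin, which is the centre of the underside on the bench. Metal rim, grey face, no raised edge, fixed to the bench. Pad of the square box.
- pad_long: Long narrow pad, 46 (x) x 110 (y) mm; top face lies 5 mm above its origin, which is the centre of the underside on the bench. Metal rim, grey face, no raised edge, fixed to the bench. Pad of the valve block.
- pad_spare: Six-sided pad, 90 mm over its corners; top face lies 5 mm above its origin, which is the centre of the underside on the bench. Metal rim, grey face, no raised edge, fixed to the bench. Empty at the start and free for parking a part; nothing belongs on it. (The pads trade places. Tall machinery fills the space beyond x = 0.65 from y = 0.03 to 0.27, up to 0.45 m high: carry things round in front of it.)
- loupe: Stand magnifier: black cylinder with a glass top, 37 mm across and 40 mm high, standing loose on the bare bench among the pads; origin at the centre of its underside. Not to be moved.
Mind the look-alikes: they are no part of the job. Leave any green look-alike of the lens alone.

How it is judged:
By the outcome, as a careful person would: the job done as asked, in the order asked, and still so for the second after the job is handed in, with the robot touching nothing.
It also fails if it takes over 136 s, if anything falls off the work surface, if the arm or the gripper's body presses on something with over 40 N, if the wrist force passes 120 N, or if a joint passes its speed limit or range.

## Robot

A 6-joint arm with a two-finger parallel gripper is mounted at the origin on a cart in front of the work surface, level with it; the furniture and walls round the work are solid. World frame = base frame: x ahead of the robot, y to its left, z up, the work surface at z = 0. Lengths are in mm, angles in rad, forces in N, time in s.
With the tool pointing down it reaches from about 350 to 925 mm from the base axis. Payload 6.4 kg.
Tool frame: the origin (TCP) lies on the centre line of the jaws, within the pads' length; the fingertips stand 17 mm ahead of it and the grasp point (between the pads) lies 2 mm behind it (tcp_to_tips is the distance from the TCP to the fingertips, in mm); z points along the fingers, y is the line along which they close (so a half turn about z gives the same grasp; the last joint's range is limited). The gripper opens to 85 mm and grips with 20 to 120 N. Pads are 22 mm wide; open, the fingers measure 114 mm over their backs; the gripper's body (76 mm by 85 mm) begins 54 mm behind the grasp point. The pads swing forward as they close: fully open they stand 13 mm farther back than shut.
Start: joints at [-1.372, 0.245, 1.558, -0, 1.339, -0.174], TCP at [236.751, -605.362, 215.89] pointing down, gripper open.
Joint ranges: [-3.13, 3.13], [-1.02, 2.26], [0.13, 2.54], [-0.95, 4.09], [0.21, 2.88], [-2.74, 2.74]. Speed limits (rad/s): [2.57, 2.57, 3.14, 3.14, 3.14, 3.14].

## Interface

Orientations are given as a unit quaternion [w, x, y, z].
In Python, from rig import * gives the robot as it stands. The module is installed in compiled form; this text tells all that it offers.
- The arm moves only by the shell command python3 -m creep 'ROWS' [FORCE]. ROWS is JSON, a list of rows, each a list of 3 entries, a list of its own where there are three numbers: the finger opening in cm, from 0 to 8.54, then the shift along the tool's x, y, z in cm, then the turn, a rotation vector about the tool's x, y, z in degrees. A call has exactly 10 rows; each row shifts and turns the commanded pose from where the row before left it, along the tool's axes as they then stand; what a row does not reach is not made up. A row lasts 1/12 s, in which the tool goes at most 41.7 mm and 7.16 degrees, less where a joint would pass 70% of its speed; a pose out of reach is approached as far as the arm can. A call is refused whole if a number of a shift passes 4.17 or a number of a turn 7.16, either way. A call with a gripper value outside its range is refused whole. The fingers move at their own pace and stop on an object; FORCE is the grip in N (left out, the last holds). Time passes only in rows, so rows that do not move let the fingers close, or fill a call up. It gives the time, the measured TCP pose, the force, the opening and the grip force at its end, in the units of the state.
- observe(): the state, without advancing time (a new reading comes with each control period).
- read_camera(name): name is "side" or "top"; returns a dict with "color" (400x640x3 uint8, red, green, blue), "intrinsics" (3x3 intrinsics, pixels), "R" (3x3) and "t" (3): a world point X has camera coordinates R X + t. Camera axes: x right, y down, z forward; pixel columns grow to the right and rows downward; lengths in mm; the calibration is good to about 2 mm. A picture is of the moment at which its call begins. There is no depth.
- finish_job(): hands the job in; it is judged then, once.
Trained networks look in the newest picture that a camera, given by its name, has taken for a name from the list of things; names that differ only in an ending like _2 or _b are one class to them, and where a whole thing is asked for, a point or a joint stands for the part that bears it (a point fixed in the world has none). Each returns a list of dicts, best first, with "conf" (0 to 1); they miss things now and then, are a little off and sometimes report something else, mostly with a low value. They report only what shows in the picture. A call takes as long as a camera call. They do not tell look-alikes from the thing itself.
- regions_of(camera, thing): "pixels" (400x640 bool, what is visible of it).
- place_of(camera, thing): "position" ([x, y, z] in mm, in world coordinates, good to about 4 mm: a listed point, or the origin of a listed thing).
The state is a dict: "time_s": time; "joints": joint angles; "qvel": joint speeds; "joint_efforts": joint torques, N m; "ee_pos": TCP position; "eef_rot": TCP orientation; "wrist_force": force on the tool from outside, world axes, zero at the start; "ft_torque": the same for the moment, N m; "grip_width": finger opening in mm; "grip_force": force on a finger pad.
Only numpy, scipy, OpenCV 4.12 (cv2) and the standard library are available. Lean on these libraries where they do the work, as an engineer would, in place of code of your own. Each camera call takes 0.05 s, during which the arm holds its last target. There are 200 camera calls.

## Working session

There is one attempt and no reset: what is moved stays moved. The work goes in short steps, Python scripts to look and compute and a shell command to move; the robot and the scene stay as the last step left them, time stands still between calls to the robot, and variables do not carry over. Pictures are saved under pics/ and viewed, at most 14 in all, crops included, and the job is handed in when it is done.

```bash
mkdir -p pics; cat > h.py <<'E'
from rig import *
import numpy as np, cv2
from scipy.spatial.transform import Rotation as Ro
def snap(c,n):
    d=read_camera(c); cv2.imwrite(f'pics/{n}.png',d['color'][...,::-1]); return d
def ray(d,u,v,z):
    K=np.array(d['intrinsics']);R=np.array(d['R']);t=np.array(d['t'])
    o=-R.T@t; r=R.T@np.linalg.inv(K)@[u,v,1]; return o+r*(z-o[2])/r[2]
def proj(d,X):
    p=np.array(d['intrinsics'])@(np.array(d['R'])@np.array(X,float)+np.array(d['t'])); return p[:2]/p[2]
def tool():
    s=observe(); q=s['eef_rot']; return s,np.array(s['ee_pos']),Ro.from_quat([q[1],q[2],q[3],q[0]])
E
python3 - <<'E'
from h import *
T=['lens','bearing','sample_box','valve','pad_large_round','pad_small_round','pad_square','pad_long','pad_spare','loupe']
for c in ['top','side']:
    d=snap(c,c+'0'); print(c,'cam',np.round(-np.array(d['R']).T@np.array(d['t'])))
    for t in T:
        for p in place_of(c,t)[:3]: print(t,np.round(p['position']),round(p['conf'],2))
s,p,R=tool(); print(s['time_s'],R.as_matrix().round(3))
E
```

```text
top cam [284. 278. 958.]
lens [390. 553.  -2.] 0.76
lens [566. 560.   2.] 0.66
lens [557. 416.   4.] 0.53
bearing [576.  14.   2.] 0.53
sample_box [442. 268.   6.] 0.78
valve [436. 417.   4.] 0.68
pad_large_round [441. 418.  -2.] 0.92
pad_small_round [443. 272.  -0.] 0.59
pad_square [571.  14.  -4.] 0.65
pad_long [555. 413.   1.] 0.93
loupe [506. 327.   0.] 0.45
side cam [ 475. -374.  583.]
lens [566. 560.   8.] 0.77
lens [390. 556.   5.] 0.69
lens [439. 419.   2.] 0.69
bearing [577.  13.   6.] 0.69
sample_box [436. 268.   8.] 0.85
valve [439. 416.   0.] 0.54
valve [441. 269.   5.] 0.52
pad_large_round [445. 418.  -3.] 0.85
pad_large_round [561. 410.   5.] 0.52
pad_small_round [444. 267.  -1.] 0.67
pad_square [566.   8.  -3.] 0.67
pad_long [559. 409.  -6.] 0.62
pad_spare [571. 248.   2.] 0.82
loupe [505. 333.   3.] 0.55
1.1 [[ 0.931  0.364 -0.   ]
 [ 0.364 -0.931 -0.   ]
 [-0.     0.    -1.   ]]
```

View pics/top0.png

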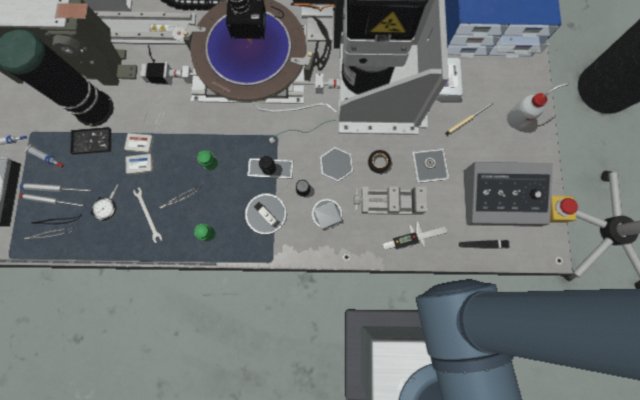

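View pics/side0.png

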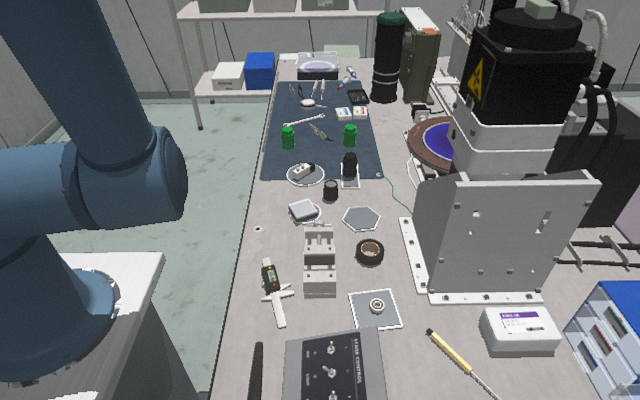

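The top view shows the lens on the long pad (267,167), the valve on the large round pad (266,213), the box on the small round pad (328,213), the bearing on the square pad (431,164), the spare pad at (336,163) and the loupe at (303,187). Next I refine the poses from the masks.

```bash
python3 - <<'E'
from h import *
for c,(x0,y0,w,h) in {'top':(232,135,230,110),'side':(260,140,160,200)}.items():
    d=read_camera(c); im=d['color'][...,::-1].copy()
    cr=cv2.resize(im[y0:y0+h,x0:x0+w],None,fx=3.4 if c=='top' else 3,fy=3.4 if c=='top' else 3,interpolation=cv2.INTER_CUBIC)
    cv2.imwrite(f'pics/{c}_crop.png',cr)
    for t,z,xy in [('pad_large_round',5,(441,418)),('pad_small_round',5,(443,270)),('pad_square',5,(570,11)),('pad_long',5,(557,411)),('pad_spare',5,(571,248)),('sample_box',19,(440,268)),('valve',27,(438,417)),('bearing',13,(577,14)),('lens',63,(557,414)),('loupe',40,(505,330))]:
        for r in regions_of(c,t)[:4]:
            v,u=np.nonzero(r['pixels']); 
            P=np.array([ray(d,a,b,z)[:2] for a,b in zip(u,v)],np.float32)
            if np.hypot(*(P.mean(0)-xy))>45: continue
            (cx,cy),(a,b),an=cv2.minAreaRect(P)
            (ex,ey),er=cv2.minEnclosingCircle(P)
            print(c,t,'conf%.2f'%r['conf'],'mean',P.mean(0).round(0),'rect %.0f %.0f  %.0fx%.0f @%.0f'%(cx,cy,a,b,an),'circ %.0f %.0f r%.0f'%(ex,ey,er))
E
```

```text
top pad_large_round conf0.80 mean [439. 416.] rect 439 416  99x98 @1 circ 439 416 r51
top pad_small_round conf0.58 mean [450. 270.] rect 443 268  70x71 @70 circ 443 267 r37
top pad_square conf0.77 mean [568.  10.] rect 569 11  80x83 @7 circ 568 10 r53
top pad_long conf0.73 mean [553. 405.] rect 554 410  49x112 @1 circ 554 410 r58
top pad_spare conf0.82 mean [568. 247.] rect 567 246  80x75 @1 circ 567 245 r43
top sample_box conf0.97 mean [437. 268.] rect 437 267  54x54 @25 circ 437 268 r35
top valve conf0.72 mean [434. 412.] rect 435 413  65x17 @44 circ 435 413 r33
top lens conf0.78 mean [546. 410.] rect 546 410  48x36 @28 circ 546 410 r24
top loupe conf0.78 mean [496. 326.] rect 497 326  41x36 @46 circ 496 327 r22
side pad_large_round conf0.72 mean [446. 407.] rect 442 418  97x97 @89 circ 444 417 r51
side pad_small_round conf0.49 mean [457. 253.] rect 453 257  73x45 @30 circ 447 267 r37
side pad_square conf0.77 mean [574.  10.] rect 573 10  83x82 @7 circ 572 9 r55
side pad_long conf0.76 mean [557. 387.] rect 558 409  109x47 @89 circ 557 409 r57
side pad_spare conf0.90 mean [572. 245.] rect 572 245  82x84 @89 circ 572 246 r45
side sample_box conf0.92 mean [441. 263.] rect 441 264  54x67 @22 circ 442 263 r41
side valve conf0.67 mean [440. 404.] rect 440 405  82x41 @48 circ 442 404 r43
side bearing conf0.52 mean [577.  13.] rect 576 13  29x27 @89 circ 576 13 r15
side lens conf0.55 mean [554. 377.] rect 555 379  107x37 @87 circ 553 379 r54
side loupe conf0.67 mean [505. 305.] rect 505 307  71x33 @89 circ 504 307 r36
```

View pics/top_crop.png

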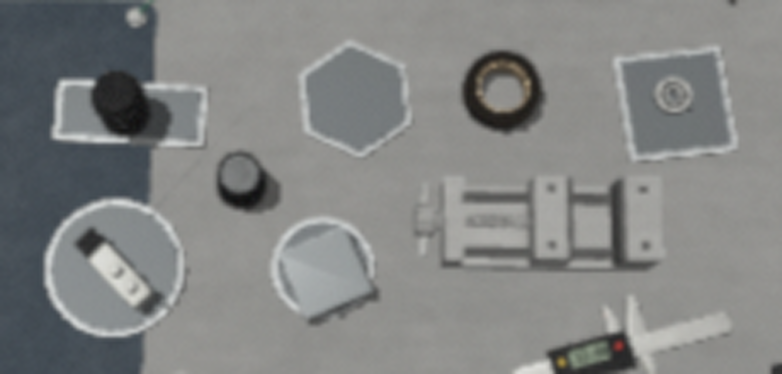

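View pics/side_crop.png

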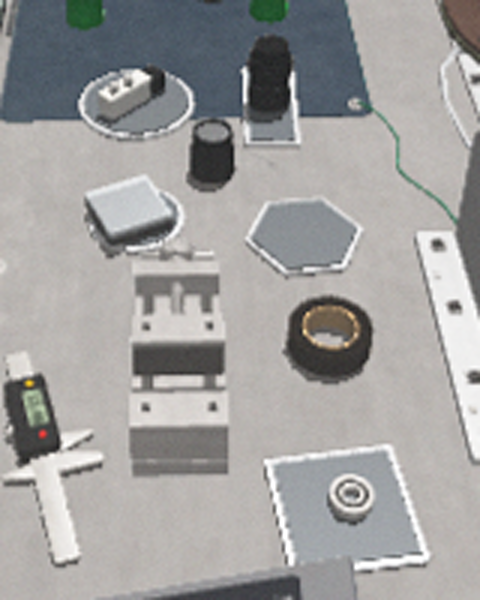

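Both crops agree with the masks: the lens stands near the middle of the long pad (top crop 120,100), and the valve lies diagonally on the round pad (120,272). The box is rotated about 25° (325,270), and the bearing is slightly off centre on the square pad (673,95). I'll compute angles and part centres from hand-picked points.

```bash
python3 - <<'E'
from h import *
d=read_camera('top'); e=read_camera('side')
def T(u,v,z): return ray(d,232+u/3.4,135+v/3.4,z)[:2]
def S(u,v,z): return ray(e,260+u/3,140+v/3,z)[:2]
def show(n,*P):
    P=np.array(P); print(n,P.round(0).tolist(),'mean',P.mean(0).round(1))
    if len(P)>1:
        for i in range(len(P)):
            q=P[(i+1)%len(P)]-P[i]; print('   edge len %.0f yaw %.1f'%(np.hypot(*q),np.degrees(np.arctan2(q[1],q[0]))))
show('long',T(60,80,5),T(207,87,5),T(204,146,5),T(53,138,5))
show('square',T(615,59,5),T(719,48,5),T(736,148,5),T(632,160,5))
show('square S',S(265,462,5),S(388,449,5),S(428,560,5),S(292,567,5))
show('boxT lid',T(279,264,19),T(349,226,19),T(373,290,19),T(306,318,19))
show('boxS lid',S(85,207,19),S(142,177,19),S(173,214,19),S(114,242,19))
show('valveT axis',T(88,240,27),T(154,304,27))
show('bearing T',T(673,95,13)); show('bearing S',S(351,493,13))
show('lens top T',T(117,87,63)); show('lens base bottom S',S(270,112,5)); show('lens top S',S(269,45,63))
show('loupe top T',T(241,172,40)); show('loupe top S',S(212,132,40))
show('vise end',T(415,220,30),T(445,180,35),T(660,265,35))
show('tape',T(503,88,25))
# valve bottom edges side
show('valveS top',S(97,104,27),S(155,73,27))
print(tool()[0]['time_s'])
E
```

```text
long [[579.0, 463.0], [575.0, 355.0], [530.0, 355.0], [535.0, 466.0]] mean [554.8 409.7]
   edge len 108 yaw -91.9
   edge len 45 yaw 178.9
   edge len 110 yaw 87.8
   edge len 44 yaw -3.6
square [[602.0, 53.0], [611.0, -24.0], [535.0, -33.0], [525.0, 43.0]] mean [568.2  10. ]
   edge len 78 yaw -82.8
   edge len 77 yaw -173.4
   edge len 77 yaw 97.6
   edge len 77 yaw 7.4
square S [[529.0, 42.0], [606.0, 51.0], [616.0, -25.0], [539.0, -28.0]] mean [572.7  10. ]
   edge len 77 yaw 6.1
   edge len 76 yaw -82.0
   edge len 77 yaw -177.7
   edge len 71 yaw 98.1
boxT lid [[442.0, 299.0], [470.0, 250.0], [424.0, 232.0], [404.0, 279.0]] mean [434.9 264.9]
   edge len 57 yaw -60.2
   edge len 49 yaw -159.2
   edge len 51 yaw 113.7
   edge len 43 yaw 27.3
boxS lid [[409.0, 264.0], [452.0, 298.0], [475.0, 254.0], [432.0, 225.0]] mean [442.1 260.2]
   edge len 55 yaw 38.8
   edge len 50 yaw -61.5
   edge len 52 yaw -145.7
   edge len 45 yaw 120.7
valveT axis [[455.0, 433.0], [411.0, 385.0]] mean [433.1 408.9]
   edge len 65 yaw -132.8
   edge len 65 yaw 47.2
bearing T [[572.0, 14.0]] mean [572.2  13.8]
bearing S [[577.0, 14.0]] mean [577.4  14.1]
lens top T [[557.0, 412.0]] mean [556.5 412.1]
lens base bottom S [[560.0, 399.0]] mean [559.6 398.6]
lens top S [[557.0, 414.0]] mean [557.4 414.1]
loupe top T [[503.0, 326.0]] mean [503.  326.1]
loupe top S [[507.0, 327.0]] mean [507.  326.7]
vise end [[473.0, 204.0], [501.0, 183.0], [442.0, 34.0]] mean [471.9 140.2]
   edge len 35 yaw -36.5
   edge len 160 yaw -111.4
   edge len 172 yaw 79.9
tape [[572.0, 140.0]] mean [571.8 139.7]
valveS top [[413.0, 384.0], [462.0, 428.0]] mean [437.6 405.7]
   edge len 65 yaw 42.4
   edge len 65 yaw -137.6
2.3
```

```bash
python3 -m creep '[[8.5,[2.23,-2.77,0],[0,0,0]],[8.5,[2.23,-2.77,0],[0,0,0]],[8.5,[2.23,-2.77,0],[0,0,0]],[8.5,[2.23,-2.77,0],[0,0,0]],[8.5,[2.23,-2.77,0],[0,0,0]],[8.5,[2.23,-2.77,0],[0,0,0]],[8.5,[2.23,-2.77,0],[0,0,0]],[8.5,[2.23,-2.77,0],[0,0,0]],[8.5,[2.23,-2.77,0],[0,0,0]],[8.5,[2.23,-2.77,0],[0,0,0]]]' 40
python3 -m creep '[[8.5,[2.23,-2.77,0],[0,0,0]],[8.5,[2.23,-2.77,0],[0,0,0]],[8.5,[2.23,-2.77,0],[0,0,0]],[8.5,[2.23,-2.77,0],[0,0,0]],[8.5,[2.23,-2.77,0],[0,0,0]],[8.5,[2.23,-2.77,0],[0,0,0]],[8.5,[2.23,-2.77,0],[0,0,0]],[8.5,[2.23,-2.77,0],[0,0,0]],[8.5,[2.23,-2.77,0],[0,0,0]],[8.5,[2.23,-2.77,0],[0,0,0]]]'
```

```text
time_s: 3.13
ee_pos: [343.7, -264.6, 216.1]
eef_rot: [0.0, 0.983, 0.185, 0.0]
wrist_force: [0.9, -0.2, -0.3]
grip_width: 85.2
grip_force: 0.0
time_s: 3.97
ee_pos: [450.6, 74.9, 216.3]
eef_rot: [0.0, 0.983, 0.185, 0.001]
wrist_force: [0.2, -0.4, 0.6]
grip_width: 85.2
grip_force: 0.0
```

```bash
python3 -m creep '[[8.5,[2.23,-2.77,0],[0,0,0]],[8.5,[2.23,-2.77,0],[0,0,0]],[8.5,[2.23,-2.77,0],[0,0,0]],[8.5,[2.23,-2.77,0],[0,0,0]],[8.5,[2.23,-2.77,0],[0,0,0]],[8.5,[2.23,-2.77,0],[0,0,0]],[8.5,[2.23,-2.77,0],[0,0,0]],[8.5,[2.23,-2.77,0],[0,0,0]],[8.5,[2.23,-2.77,0],[0,0,0]],[8.5,[2.23,-2.77,0],[0,0,0]]]'
python3 -m creep '[[8.5,[0,0,0],[0,0,-4]],[8.5,[0,0,0],[0,0,-4]],[8.5,[0,0,0],[0,0,-4]],[8.5,[0,0,0],[0,0,-4]],[8.5,[0,0,0],[0,0,-4]],[8.5,[0,0,0],[0,0,-3.7]],[8.5,[0,0,0],[0,0,0]],[8.5,[0,0,0],[0,0,0]],[8.5,[0,0,0],[0,0,0]],[8.5,[0,0,0],[0,0,0]]]'
cat >> h.py <<'E'
def go(x,y,z):
    s,p,R=tool(); m=R.as_matrix(); dl=R.inv().apply(np.array([x,y,z])-p)/10
    print('t',round(s['time_s'],1),'pos',p.round(1),'shift cm',dl.round(2),'yaw x %.1f y %.1f'%tuple(np.degrees(np.arctan2(m[1,:2],m[0,:2]))),'F',np.round(s['wrist_force'],1),'w',round(s['grip_width'],1))
E
python3 -c "
from h import *
go(557,413,36)"
```

```text
time_s: 4.8
ee_pos: [557.4, 414.1, 215.8]
eef_rot: [0.0, 0.983, 0.185, 0.0]
wrist_force: [0.9, -0.4, -0.6]
grip_width: 84.8
grip_force: 0.0
time_s: 5.63
ee_pos: [557.1, 412.2, 215.9]
eef_rot: [-0.0, 0.924, 0.383, 0.0]
wrist_force: [0.6, -0.3, -0.5]
grip_width: 85.0
grip_force: 0.0
t 5.6 pos [557.1 412.2 215.9] shift cm [ 0.04 -0.07 17.99] yaw x 45.0 y -45.0 F [ 0.6 -0.3 -0.5] w 85.0
```

```bash
python3 -m creep '[[8.5,[0,0,3],[0,0,0]],[8.5,[0,0,3],[0,0,0]],[8.5,[0,0,3],[0,0,0]],[8.5,[0,0,2],[0,0,0]],[8.5,[0,0,2],[0,0,0]],[8.5,[0,0,2],[0,0,0]],[8.5,[0,0,1],[0,0,0]],[8.5,[0,0,1],[0,0,0]],[8.5,[0,0,1],[0,0,0]],[8.5,[0,0,0],[0,0,0]]]'
python3 -m creep '[[5,[0,0,0],[0,0,0]],[4.5,[0,0,0],[0,0,0]],[4,[0,0,0],[0,0,0]],[3.5,[0,0,0],[0,0,0]],[3,[0,0,0],[0,0,0]],[2,[0,0,0],[0,0,0]],[2,[0,0,0],[0,0,0]],[2,[0,0,0],[0,0,0]],[2,[0,0,0],[0,0,0]],[2,[0,0,0],[0,0,0]]]' 40
```

```text
time_s: 6.47
ee_pos: [556.3, 411.8, 34.1]
eef_rot: [0.0, 0.924, 0.383, -0.001]
wrist_force: [-0.0, 0.3, -0.9]
grip_width: 85.2
grip_force: 0.0
time_s: 7.3
ee_pos: [557.8, 412.8, 37.3]
eef_rot: [-0.0, 0.924, 0.383, 0.001]
wrist_force: [-0.5, 0.2, 5.6]
grip_width: 31.4
grip_force: 38.4
```

```bash
python3 -m creep '[[2,[0,0,-0.5],[0,0,0]],[2,[0,0,-1.5],[0,0,0]],[2,[0,0,-2],[0,0,0]],[2,[0,0,-2],[0,0,0]],[2,[0,0,-2],[0,0,0]],[2,[0,0,0],[0,0,0]],[2,[-1,1.2,0],[0,0,0]],[2,[-1.4,1.6,0],[0,0,0]],[2,[-1.4,1.6,0],[0,0,0]],[2,[-1.4,1.6,0],[0,0,0]]]'
python3 -m creep '[[2,[-1.4,1.6,0],[0,0,0]],[2,[-1.4,1.6,0],[0,0,0]],[2,[-1.4,1.6,0],[0,0,0]],[2,[-1,1.2,0],[0,0,0]],[2,[-0.5,0.7,0],[0,0,0]],[2,[0,0,0],[0,0,0]],[2,[0,0,0],[0,0,0]],[2,[0,0,0],[0,0,0]],[2,[0,0,0],[0,0,0]],[2,[0,0,0],[0,0,0]]]'
python3 -c "
from h import *
snap('side','liftlens'); go(570,246,37)"
```

```text
time_s: 8.13
ee_pos: [561.6, 331.0, 113.9]
eef_rot: [0.0, 0.924, 0.383, -0.002]
wrist_force: [0.1, 0.5, -1.3]
grip_width: 31.4
grip_force: 37.8
time_s: 8.97
ee_pos: [569.8, 246.1, 115.8]
eef_rot: [-0.0, 0.923, 0.384, -0.0]
wrist_force: [0.1, 0.2, -1.2]
grip_width: 31.1
grip_force: 37.8
t 9.0 pos [569.9 246.1 115.8] shift cm [0.01 0.01 7.88] yaw x 45.1 y -44.9 F [-0.4  0.5 -1.5] w 31.5
```

View pics/liftlens.png

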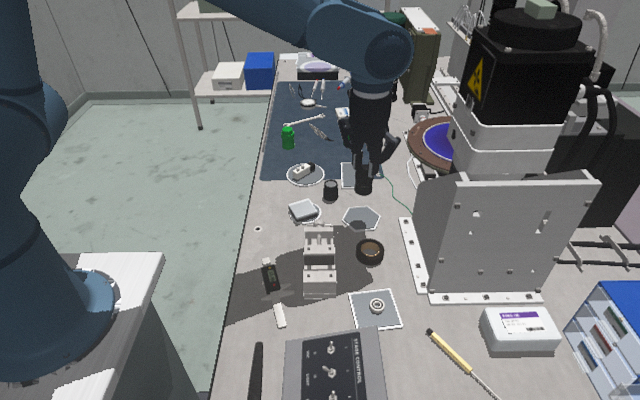

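```bash
python3 -m creep '[[2,[0,0,2],[0,0,0]],[2,[0,0,2],[0,0,0]],[2,[0,0,1.5],[0,0,0]],[2,[0,0,1.2],[0,0,0]],[2,[0,0,0.6],[0,0,0]],[2,[0,0,0.3],[0,0,0]],[2,[0,0,0.15],[0,0,0]],[2,[0,0,0.05],[0,0,0]],[2,[0,0,0],[0,0,0]],[2,[0,0,0],[0,0,0]]]'
```

```text
time_s: 9.85
ee_pos: [570.7, 245.5, 38.9]
eef_rot: [0.0, 0.924, 0.383, 0.001]
wrist_force: [0.1, -0.2, -1.9]
grip_width: 31.4
grip_force: 37.8
```

```bash
python3 -m creep '[[2,[0,0,0.05],[0,0,0]],[2,[0,0,0.05],[0,0,0]],[2,[0,0,0.05],[0,0,0]],[2,[0,0,0],[0,0,0]],[2,[0,0,0],[0,0,0]],[2,[0,0,0],[0,0,0]],[2,[0,0,0],[0,0,0]],[2,[0,0,0],[0,0,0]],[2,[0,0,0],[0,0,0]],[2,[0,0,0],[0,0,0]]]'
python3 -c "
from h import *
go(570,246,36)"
```

```text
time_s: 10.68
ee_pos: [570.6, 245.5, 37.4]
eef_rot: [0.0, 0.924, 0.383, 0.001]
wrist_force: [-1.6, -0.8, 5.3]
grip_width: 31.6
grip_force: 39.5
t 10.7 pos [570.6 245.5  37.4] shift cm [-0.01 -0.08  0.14] yaw x 45.1 y -44.9 F [-1.6 -0.8  5.3] w 31.6
```

```bash
python3 -m creep '[[3.4,[0,0,0],[0,0,0]],[4,[0,0,0],[0,0,0]],[5,[0,0,0],[0,0,0]],[6,[0,0,0],[0,0,0]],[7,[0,0,0],[0,0,0]],[7,[0,0,-1],[0,0,0]],[7,[0,0,-2],[0,0,0]],[7,[0,0,-3],[0,0,0]],[7,[0,0,-3],[0,0,0]],[7,[0,0,0],[0,0,0]]]'
python3 -m creep '[[6,[0.2,-2,0],[0,0,0]],[6,[0.4,-3,0],[0,0,0]],[6,[0.4,-3,0],[0,0,0]],[6,[0.4,-3.3,0],[0,0,0]],[6,[0.4,-3,0],[0,0,0]],[6,[0.3,-3,0],[0,0,0]],[6,[0.2,-2.5,0],[0,0,0]],[6,[0.1,-1.5,0],[0,0,0]],[6,[0,0,0],[0,0,0]],[6,[0,0,0],[0,0,0]]]'
python3 - <<'E'
from h import *
e=snap('side','a1')
cv2.imwrite('pics/a1c.png',cv2.resize(e['color'][130:250,260:420,::-1],None,fx=4,fy=4,interpolation=cv2.INTER_CUBIC))
for p in place_of('side','valve')[:2]+place_of('top','valve')[:2]: print(p)
go(437,414,22)
E
```

```text
time_s: 11.52
ee_pos: [574.4, 246.5, 134.5]
eef_rot: [0.001, 0.924, 0.383, 0.006]
wrist_force: [0.4, 0.6, 1.4]
grip_width: 69.6
grip_force: 0.0
time_s: 12.35
ee_pos: [435.9, 413.1, 126.7]
eef_rot: [0.0, 0.923, 0.384, 0.0]
wrist_force: [0.1, -0.1, -0.1]
grip_width: 60.4
grip_force: 0.0
{'position': [440.5, 417.6, -1.3], 'conf': 0.78}
{'position': [437.0, 416.2, 6.5], 'conf': 0.62}
t 12.5 pos [437.  412.1 126.6] shift cm [ 0.13 -0.14 10.46] yaw x 45.0 y -45.0 F [-0.3  0.1 -0.4] w 59.9
```

View pics/a1c.png

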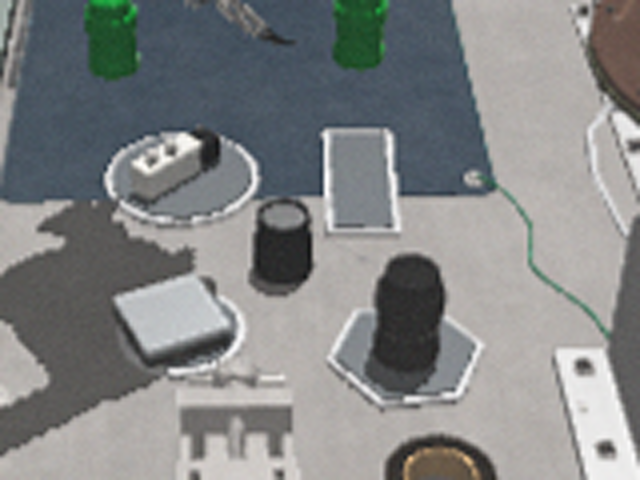

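The lens stands upright on the spare pad (crop 408,315), and the long pad is free (360,180). The valve lies undisturbed at (175,165).

```bash
python3 -m creep '[[5,[0.35,-0.14,2],[0,0,0]],[5,[0,0,2],[0,0,0]],[5,[0,0,2],[0,0,0]],[5,[0,0,1.5],[0,0,0]],[5,[0,0,1.2],[0,0,0]],[5,[0,0,0.8],[0,0,0]],[5,[0,0,0.5],[0,0,0]],[5,[0,0,0.2],[0,0,0]],[5,[0,0,0],[0,0,0]],[5,[0,0,0],[0,0,0]]]'
python3 -m creep '[[4,[0,0,0],[0,0,0]],[3.5,[0,0,0],[0,0,0]],[3,[0,0,0],[0,0,0]],[2.5,[0,0,0],[0,0,0]],[2,[0,0,0],[0,0,0]],[1.7,[0,0,0],[0,0,0]],[1,[0,0,0],[0,0,0]],[1,[0,0,0],[0,0,0]],[1,[0,0,0],[0,0,0]],[1,[0,0,0],[0,0,0]]]' 40
python3 -c "
from h import *
go(557,410,100)"
```

```text
time_s: 13.33
ee_pos: [438.3, 416.6, 25.3]
eef_rot: [-0.0, 0.924, 0.383, 0.001]
wrist_force: [1.0, -0.9, 0.2]
grip_width: 50.1
grip_force: 0.0
time_s: 14.17
ee_pos: [437.7, 416.3, 24.4]
eef_rot: [0.0, 0.924, 0.383, -0.0]
wrist_force: [-0.2, -0.7, -0.3]
grip_width: 9.8
grip_force: 0.0
t 14.2 pos [437.7 416.3  24.4] shift cm [ 7.98  8.89 -7.56] yaw x 45.1 y -44.9 F [-0.2 -0.7 -0.3] w 9.8
```

```bash
python3 - <<'E'
from h import *
e=snap('side','a2');d=snap('top','a2t')
a=cv2.resize(e['color'][140:210,260:350,::-1],None,fx=6,fy=6,interpolation=cv2.INTER_CUBIC)
b=cv2.resize(d['color'][180:250,220:310,::-1],None,fx=6,fy=6,interpolation=cv2.INTER_CUBIC)
cv2.imwrite('pics/a2c.png',cv2.resize(np.hstack([a,b]),None,fx=.74,fy=.74))
E
```

```text
(no output)
```

View pics/a2c.png

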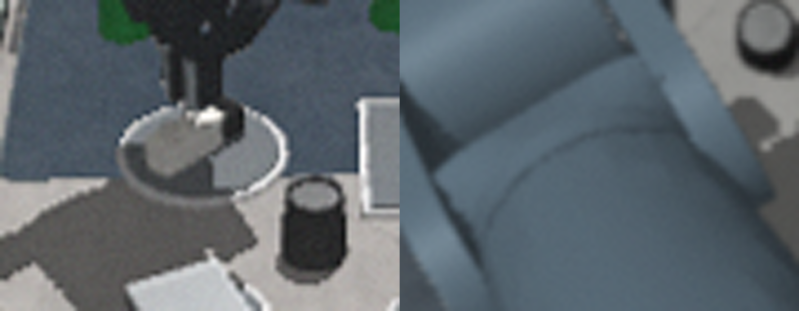

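```bash
python3 - <<'E'
from h import *
e=read_camera('side')
for X in [(438,416,8),(438,416,25),(438,416,35),(438,416,55)]: print(X,((proj(e,X)-[260,140])*4.44).round())
c=np.array([436,410.]);u=np.array([.707,.707]);n=np.array([.707,-.707])
for z in (5,27): print(z,[((proj(e,[*(c+a*32*u+b*9*n),z])-[260,140])*4.44).round().tolist() for a,b in [(-1,-1),(-1,1),(1,1),(1,-1)]])
print(place_of('side','valve')[:2])
E
```

```text
(438, 416, 8) [190. 147.]
(438, 416, 25) [189. 123.]
(438, 416, 35) [188. 109.]
(438, 416, 55) [187.  80.]
5 [[135.0, 175.0], [156.0, 188.0], [236.0, 140.0], [214.0, 128.0]]
27 [[133.0, 144.0], [155.0, 157.0], [235.0, 109.0], [213.0, 97.0]]
[{'position': [438.4, 418.5, 0.1], 'conf': 0.64}]
```

```bash
python3 - <<'E'
import cv2
a=cv2.imread('pics/a2.png')[135:190,275:330]
cv2.imwrite('pics/a3.png',cv2.resize(a,None,fx=10,fy=10,interpolation=cv2.INTER_LANCZOS4))
E
```

```text
(no output)
```

View pics/a3.png

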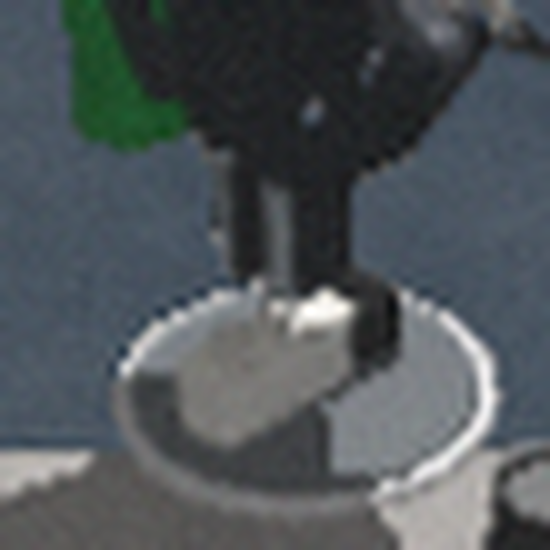

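```bash
python3 -m creep '[[4,[0,0,0],[0,0,0]],[4,[0,0,0],[0,0,0]],[4,[0,0,0],[0,0,0]],[4,[0,0,-2],[0,0,0]],[4,[0,0,-2],[0,0,0]],[3,[0,0,0],[0,0,0]],[1,[0,0,0],[0,0,0]],[1,[0,0,0],[0,0,0]],[1,[0,0,0],[0,0,0]],[1,[0,0,0],[0,0,0]]]'
python3 - <<'E'
from h import *
e=snap('side','a4'); go(438,416,24)
s,p,R=tool()
for k in (-20,0,17): print(k,((proj(e,p+[0,0,-k])-[275,125])*9).round())
cv2.imwrite('pics/a4c.png',cv2.resize(e['color'][125:190,275:335,::-1],None,fx=9,fy=9,interpolation=cv2.INTER_LANCZOS4))
E
```

```text
time_s: 15.2
ee_pos: [436.9, 415.7, 63.0]
eef_rot: [0.0, 0.924, 0.383, -0.001]
wrist_force: [0.9, -0.5, -0.2]
grip_width: 10.1
grip_force: 0.0
t 15.2 pos [437.  415.8  63.2] shift cm [0.09 0.06 3.92] yaw x 45.1 y -44.9 F [ 0.1 -0.7  0.9] w 10.4
-20 [236. 211.]
0 [239. 272.]
17 [241. 323.]
```

View pics/a4c.png

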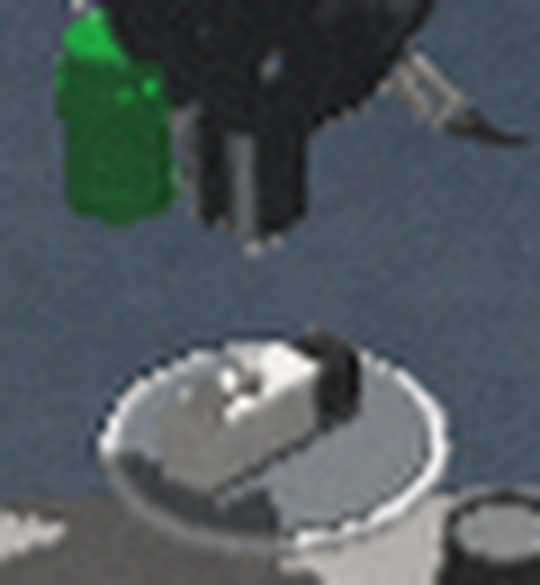

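The picture shows the fingers hanging well above the valve. Their tips are at about crop (250,240), roughly 10 mm above the reported TCP, where the sheet puts them 17 mm below it. So the jaws closed above the valve, which is unmoved. I'll go lower in steps and check the force.

```bash
python3 -m creep '[[4,[0,0,0],[0,0,0]],[4,[0.1,0,0],[0,0,0]],[4,[0,0,2],[0,0,0]],[4,[0,0,2],[0,0,0]],[4,[0,0,0.8],[0,0,0]],[4,[0,0,0.4],[0,0,0]],[4,[0,0,0.3],[0,0,0]],[4,[0,0,0],[0,0,0]],[4,[0,0,0],[0,0,0]],[4,[0,0,0],[0,0,0]]]'
python3 -m creep '[[4,[0,0,0.2],[0,0,0]],[4,[0,0,0.2],[0,0,0]],[4,[0,0,0],[0,0,0]],[3,[0,0,0],[0,0,0]],[2.4,[0,0,0],[0,0,0]],[1,[0,0,0],[0,0,0]],[1,[0,0,0],[0,0,0]],[1,[0,0,0],[0,0,0]],[1,[0,0,0],[0,0,0]],[1,[0,0,0],[0,0,0]]]' 40
```

```text
time_s: 16.08
ee_pos: [439.1, 417.5, 10.5]
eef_rot: [-0.0, 0.924, 0.383, 0.001]
wrist_force: [0.4, -1.2, 0.3]
grip_width: 39.9
grip_force: 0.0
time_s: 16.92
ee_pos: [438.6, 417.1, 5.7]
eef_rot: [-0.0, 0.924, 0.383, 0.0]
wrist_force: [-0.3, 0.2, 1.8]
grip_width: 16.9
grip_force: 40.8
```

```bash
python3 -m creep '[[1,[0,0,-0.5],[0,0,0]],[1,[0,0,-1.5],[0,0,0]],[1,[0,0,-2],[0,0,0]],[1,[0,0,-2],[0,0,0]],[1,[0,0,-1],[0,0,0]],[1,[0,0,0],[0,0,0]],[1,[1.3,1.5,0],[0,0,0]],[1,[1.6,1.8,0],[0,0,0]],[1,[1.6,1.8,0],[0,0,0]],[1,[1.5,1.7,0],[0,0,0]]]'
python3 -m creep '[[1,[1.2,1.4,0],[0,0,0]],[1,[0.68,0.67,0],[0,0,0]],[1,[0,0,0],[0,0,-6]],[1,[0,0,0],[0,0,-6]],[1,[0,0,0],[0,0,-6]],[1,[0,0,0],[0,0,-6]],[1,[0,0,0],[0,0,-6]],[1,[0,0,0],[0,0,-6]],[1,[0,0,0],[0,0,-6]],[1,[0,0,0],[0,0,-1]]]'
python3 -m creep '[[1,[0,0,1],[0,0,0]],[1,[0,0,1],[0,0,0]],[1,[0,0,1],[0,0,0]],[1,[0,0,1],[0,0,0]],[1,[0,0,0.5],[0,0,0]],[1,[0,0,0],[0,0,0]],[1,[0,0,0],[0,0,0]],[1,[0,0,0],[0,0,0]],[1,[0,0,0],[0,0,0]],[1,[0,0,0],[0,0,0]]]'
python3 - <<'E'
from h import *
e=snap('side','a5'); go(557,410,5.7)
cv2.imwrite('pics/a5c.png',cv2.resize(e['color'][130:210,310:390,::-1],None,fx=7,fy=7,interpolation=cv2.INTER_LANCZOS4))
E
```

```text
time_s: 17.75
ee_pos: [529.1, 410.8, 73.7]
eef_rot: [0.0, 0.924, 0.383, -0.001]
wrist_force: [0.5, 0.1, -0.8]
grip_width: 16.4
grip_force: 40.5
time_s: 18.58
ee_pos: [555.7, 409.9, 74.0]
eef_rot: [-0.0, 0.718, 0.696, -0.001]
wrist_force: [0.4, 0.2, -0.6]
grip_width: 16.4
grip_force: 40.5
time_s: 19.42
ee_pos: [557.4, 410.4, 31.2]
eef_rot: [0.0, 0.719, 0.695, 0.001]
wrist_force: [0.0, -0.6, -0.7]
grip_width: 16.8
grip_force: 40.5
t 19.5 pos [557.3 410.3  31.1] shift cm [-0.03 -0.03  2.54] yaw x 88.1 y -1.9 F [-0.2  0.3 -0.8] w 16.7
```

View pics/a5c.png

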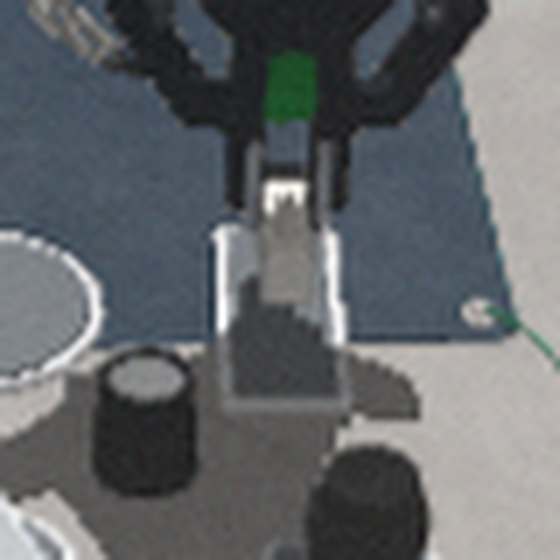

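The valve is held level and lined up with the long pad (crop 290,240). Lowering it now.

```bash
python3 -m creep '[[1,[0,0,0.8],[0,0,0]],[1,[0,0,0.7],[0,0,0]],[1,[0,0,0.5],[0,0,0]],[1,[0,0,0.3],[0,0,0]],[1,[0,0,0.1],[0,0,0]],[1,[0,0,0.05],[0,0,0]],[1,[0,0,0],[0,0,0]],[1,[0,0,0],[0,0,0]],[1,[0,0,0],[0,0,0]],[1,[0,0,0],[0,0,0]]]'
```

```text
time_s: 20.3
ee_pos: [556.9, 410.2, 6.0]
eef_rot: [0.0, 0.719, 0.695, 0.0]
wrist_force: [0.5, 0.2, -0.1]
grip_width: 16.6
grip_force: 40.5
```

```bash
python3 -m creep '[[1,[0,0,0.05],[0,0,0]],[1,[0,0,0],[0,0,0]],[2,[0,0,0],[0,0,0]],[3,[0,0,0],[0,0,0]],[4,[0,0,0],[0,0,0]],[4,[0,0,0],[0,0,0]],[4,[0,0,-1],[0,0,0]],[4,[0,0,-2.5],[0,0,0]],[5,[0,0,-3],[0,0,0]],[6,[0,0,-3],[0,0,0]]]'
python3 -m creep '[[7,[-2,0.2,0],[0,0,0]],[7,[-3,0.35,0],[0,0,0]],[7,[-3,0.35,0],[0,0,0]],[7,[-3,0.4,0],[0,0,0]],[7,[-3,0.4,0],[0,0,0]],[7,[-2.4,0.2,0],[0,0,0]],[7,[0,0,0],[0,0,0]],[7,[0,0,0],[0,0,0]],[7,[0,0,0],[0,0,0]],[7,[0,0,0],[0,0,0]]]'
python3 - <<'E'
from h import *
e=snap('side','a6'); go(570.6,245.5,36)
cv2.imwrite('pics/a6c.png',cv2.resize(e['color'][130:240,280:390,::-1],None,fx=5,fy=5,interpolation=cv2.INTER_LANCZOS4))
print(place_of('side','valve')[:2],place_of('side','lens')[:3])
E
```

```text
time_s: 21.13
ee_pos: [556.4, 409.9, 101.5]
eef_rot: [-0.0, 0.719, 0.695, -0.001]
wrist_force: [0.4, 0.2, -0.1]
grip_width: 59.3
grip_force: 0.0
time_s: 21.97
ee_pos: [570.3, 246.5, 100.8]
eef_rot: [0.0, 0.719, 0.695, 0.0]
wrist_force: [-0.6, 0.9, -1.0]
grip_width: 70.1
grip_force: 0.0
t 22.0 pos [570.2 246.6 100.6] shift cm [-0.11  0.04  6.46] yaw x 88.1 y -1.9 F [-0.6  0.6 -0.5] w 69.6
[{'position': [557.9, 411.2, -0.7], 'conf': 0.64}] [{'position': [573.6, 243.7, 4.2], 'conf': 0.9}, {'position': [388.2, 556.2, 8.9], 'conf': 0.83}, {'position': [562.0, 561.2, 7.1], 'conf': 0.57}]
```

View pics/a6c.png

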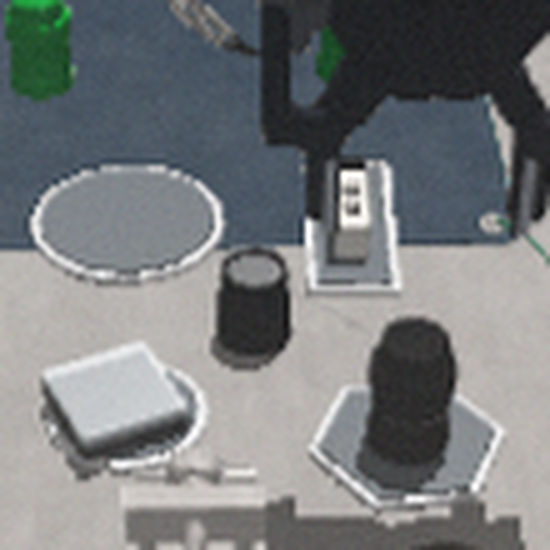

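The valve sits centred on the long pad (crop 352,215), and the lens is upright on the spare pad (410,390). Next, the lens goes to the large round pad.

```bash
python3 -m creep '[[7,[-0.1,0.04,1.5],[0,0,0]],[7,[0,0,2],[0,0,0]],[6,[0,0,1.5],[0,0,0]],[6,[0,0,1],[0,0,0]],[6,[0,0,0.35],[0,0,0]],[5,[0,0,0],[0,0,0]],[4,[0,0,0],[0,0,0]],[2,[0,0,0],[0,0,0]],[2,[0,0,0],[0,0,0]],[2,[0,0,0],[0,0,0]]]' 40
python3 -m creep '[[2,[0,0,0],[0,0,0]],[2,[0,0,0],[0,0,0]],[2,[0,0,-0.5],[0,0,0]],[2,[0,0,-1.5],[0,0,0]],[2,[0,0,-2],[0,0,0]],[2,[0,0,-2],[0,0,0]],[2,[0,0,-2],[0,0,0]],[2,[0,0,0],[0,0,0]],[2,[0,0,0],[0,0,0]],[2,[0,0,0],[0,0,0]]]'
python3 -c "
from h import *
go(441,417,117)"
```

```text
time_s: 22.95
ee_pos: [571.6, 244.8, 38.3]
eef_rot: [0.001, 0.719, 0.695, 0.001]
wrist_force: [-0.7, 0.7, 3.7]
grip_width: 30.9
grip_force: 38.4
time_s: 23.78
ee_pos: [569.5, 244.2, 115.2]
eef_rot: [-0.001, 0.719, 0.695, -0.001]
wrist_force: [-0.8, -0.4, -2.3]
grip_width: 30.6
grip_force: 37.6
t 23.8 pos [569.5 244.2 115.2] shift cm [ 16.83 -13.43  -0.16] yaw x 88.1 y -1.9 F [-0.8 -0.4 -2.3] w 30.6
```

```bash
python3 -m creep '[[2,[1,-0.8,0],[0,0,0]],[2,[2,-1.6,0],[0,0,0]],[2,[2.3,-1.8,0],[0,0,0]],[2,[2.3,-1.8,0],[0,0,0]],[2,[2.3,-1.8,0],[0,0,0]],[2,[2.3,-1.8,0],[0,0,0]],[2,[2,-1.6,0],[0,0,0]],[2,[1.5,-1.3,0],[0,0,0]],[2,[1.13,-0.93,0],[0,0,0]],[2,[0,0,0],[0,0,0]]]'
python3 -m creep '[[2,[0,0,0],[0,0,0]],[2,[0,0,1],[0,0,0]],[2,[0,0,2],[0,0,0]],[2,[0,0,2],[0,0,0]],[2,[0,0,1.5],[0,0,0]],[2,[0,0,0.6],[0,0,0]],[2,[0,0,0.3],[0,0,0]],[2,[0,0,0.1],[0,0,0]],[2,[0,0,0],[0,0,0]],[2,[0,0,0],[0,0,0]]]'
python3 -m creep '[[2,[0,0,0.05],[0,0,0]],[2,[0,0,0.05],[0,0,0]],[2,[0,0,0.05],[0,0,0]],[2,[0,0,0],[0,0,0]],[2,[0,0,0],[0,0,0]],[2,[0,0,0],[0,0,0]],[2,[0,0,0],[0,0,0]],[2,[0,0,0],[0,0,0]],[2,[0,0,0],[0,0,0]],[2,[0,0,0],[0,0,0]]]'
```

```text
time_s: 24.62
ee_pos: [439.1, 419.0, 115.4]
eef_rot: [-0.001, 0.718, 0.696, -0.001]
wrist_force: [0.3, -0.3, -1.8]
grip_width: 30.5
grip_force: 37.5
time_s: 25.45
ee_pos: [443.0, 417.6, 43.0]
eef_rot: [0.0, 0.719, 0.695, 0.001]
wrist_force: [-0.3, 0.2, -2.2]
grip_width: 30.9
grip_force: 37.6
time_s: 26.28
ee_pos: [442.1, 417.3, 40.4]
eef_rot: [-0.0, 0.719, 0.695, -0.0]
wrist_force: [-1.2, -0.2, -2.3]
grip_width: 31.0
grip_force: 37.6
```

```bash
python3 -m creep '[[2,[0,0,0.05],[0,0,0]],[2,[0,0,0.05],[0,0,0]],[2,[0,0,0.05],[0,0,0]],[2,[0,0,0.05],[0,0,0]],[2,[0,0,0],[0,0,0]],[2,[0,0,0],[0,0,0]],[2,[0,0,0],[0,0,0]],[2,[0,0,0],[0,0,0]],[2,[0,0,0],[0,0,0]],[2,[0,0,0],[0,0,0]]]'
```

```text
time_s: 27.12
ee_pos: [442.1, 417.3, 38.4]
eef_rot: [-0.0, 0.719, 0.695, -0.0]
wrist_force: [-0.3, 0.4, -1.4]
grip_width: 30.9
grip_force: 37.6
```

```bash
python3 -m creep '[[2,[0,0,0.05],[0,0,0]],[2,[0,0,0.05],[0,0,0]],[2,[0,0,0],[0,0,0]],[2,[0,0,0],[0,0,0]],[2,[0,0,0],[0,0,0]],[2,[0,0,0],[0,0,0]],[2,[0,0,0],[0,0,0]],[2,[0,0,0],[0,0,0]],[2,[0,0,0],[0,0,0]],[2,[0,0,0],[0,0,0]]]'
```

```text
time_s: 27.95
ee_pos: [442.3, 417.6, 38.3]
eef_rot: [-0.0, 0.719, 0.695, 0.0]
wrist_force: [-3.2, -0.9, 5.9]
grip_width: 31.0
grip_force: 39.3
```

```bash
python3 -m creep '[[3.4,[0,0,0],[0,0,0]],[4,[0,0,0],[0,0,0]],[5,[0,0,0],[0,0,0]],[6,[0,0,0],[0,0,0]],[6,[0,0,-1],[0,0,0]],[6,[0,0,-2],[0,0,0]],[6,[0,0,-3],[0,0,0]],[6,[0,0,-3],[0,0,0]],[6,[0,0,0],[0,0,0]],[6,[0,0,0],[0,0,0]]]'
python3 -m creep '[[5,[-2,0.7,0],[0,0,0]],[5,[-3,1.1,0],[0,0,0]],[5,[-3,1.1,0],[0,0,0]],[5,[-3.2,1.15,0],[0,0,0]],[5,[-3.2,1.15,0],[0,0,0]],[5,[-3.2,1.15,0],[0,0,0]],[5,[-3.2,1.15,0],[0,0,0]],[5,[-3.2,1.15,0],[0,0,0]],[5,[-3.2,1.15,0],[0,0,0]],[5,[-3,1.1,0],[0,0,0]]]'
python3 -m creep '[[4.5,[-3,1.1,0],[0,0,0]],[4.5,[-3,1.1,0],[0,0,0]],[4.5,[-2,0.8,0],[0,0,0]],[4.5,[-1.84,0.72,0],[0,0,0]],[4.5,[0,0,0],[0,0,0]],[4.5,[0,0,0],[0,0,0]],[4.5,[0,0,0],[0,0,0]],[4.5,[0,0,0],[0,0,0]],[4.5,[0,0,0],[0,0,0]],[4.5,[0,0,0],[0,0,0]]]'
python3 - <<'E'
from h import *
for c in ['side','top']:
  d=snap(c,'b1'+c)
  print([(p['position'],p['conf']) for p in place_of(c,'lens')[:3]+place_of(c,'valve')[:1]+place_of(c,'bearing')[:1]])
  for r in regions_of(c,'bearing')[:1]:
    v,u=np.nonzero(r['pixels']); print(c,(ray(d,(u.min()+u.max())/2,(v.min()+v.max())/2,10)).round(1), len(u))
go(575,14,30)
E
```

```text
time_s: 28.78
ee_pos: [443.7, 418.3, 130.6]
eef_rot: [0.001, 0.719, 0.695, 0.003]
wrist_force: [0.2, 0.0, -0.7]
grip_width: 59.8
grip_force: 0.0
time_s: 29.62
ee_pos: [540.1, 109.9, 126.1]
eef_rot: [-0.001, 0.719, 0.695, -0.001]
wrist_force: [0.3, 0.2, 0.4]
grip_width: 50.0
grip_force: 0.0
time_s: 30.45
ee_pos: [574.4, 13.1, 127.3]
eef_rot: [-0.0, 0.719, 0.695, -0.0]
wrist_force: [0.2, 0.3, -0.1]
grip_width: 45.0
grip_force: 0.0
[([444.8, 413.8, 3.1], 0.71), ([565.7, 561.3, 5.9], 0.51), ([389.2, 557.1, 3.9], 0.49), ([558.0, 410.3, 0.1], 0.55), ([576.2, 15.2, 4.4], 0.58)]
side [558.5 404.   10. ] 338
[([567.1, 561.4, 3.1], 0.82), ([390.0, 552.3, 1.1], 0.74), ([443.9, 419.7, 4.7], 0.5), ([556.0, 408.7, 3.8], 0.58), ([577.7, 13.1, 4.9], 0.43)]
t 30.9 pos [574.7  12.1 127.4] shift cm [0.19 0.03 9.74] yaw x 88.1 y -1.9 F [ 0.3 -0.3  0.6] w 45.0
```

```bash
python3 -m creep '[[3.4,[0.2,0.05,3],[0,0,0]],[3.4,[0,0,3],[0,0,0]],[3.4,[0,0,2],[0,0,0]],[3.4,[0,0,1.5],[0,0,0]],[3.4,[0,0,1],[0,0,0]],[3.4,[0,0,0.5],[0,0,0]],[3.4,[0,0,0.5],[0,0,0]],[3.4,[0,0,0.4],[0,0,0]],[3.4,[0,0,0],[0,0,0]],[3.4,[0,0,0],[0,0,0]]]'
python3 - <<'E'
from h import *
go(575.5,14,0)
e=snap('side','b2')
cv2.imwrite('pics/b2c.png',cv2.resize(e['color'][260:345,335:415,::-1],None,fx=7,fy=7,interpolation=cv2.INTER_LANCZOS4))
E
```

```text
time_s: 31.78
ee_pos: [575.8, 14.1, 9.0]
eef_rot: [0.0, 0.719, 0.695, 0.0]
wrist_force: [0.3, 0.1, 0.2]
grip_width: 33.8
grip_force: 0.0
t 31.8 pos [575.8  14.1   9. ] shift cm [-0.01 -0.03  0.9 ] yaw x 88.1 y -1.9 F [0.3 0.1 0.2] w 33.8
```

View pics/b2c.png

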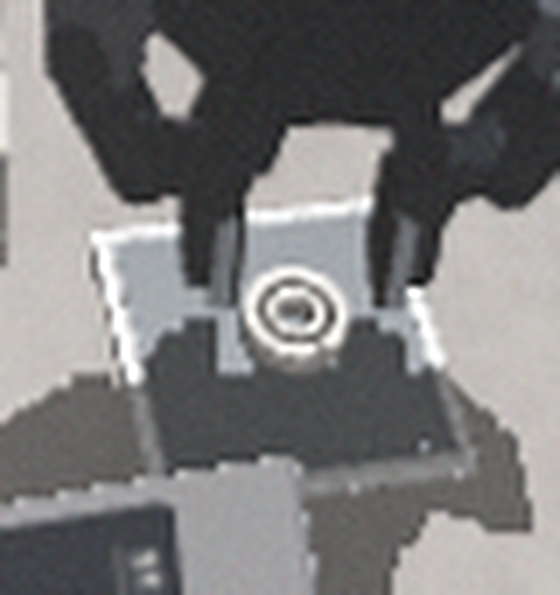

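The fingers straddle the bearing (crop 295,312) with their tips at (228,300) and (395,300), still above its height. Stepping down with force checks.

```bash
python3 -m creep '[[3.4,[0,0,0.2],[0,0,0]],[3.4,[0,0,0.2],[0,0,0]],[3.4,[0,0,0.2],[0,0,0]],[3.4,[0,0,0.1],[0,0,0]],[3.4,[0,0,0.1],[0,0,0]],[3.4,[0,0,0],[0,0,0]],[3.4,[0,0,0],[0,0,0]],[3.4,[0,0,0],[0,0,0]],[3.4,[0,0,0],[0,0,0]],[3.4,[0,0,0],[0,0,0]]]'
python3 -m creep '[[3.4,[0,0,0.1],[0,0,0]],[3.4,[0,0,0.1],[0,0,0]],[3.4,[0,0,0],[0,0,0]],[3.4,[0,0,0],[0,0,0]],[3.4,[0,0,0],[0,0,0]],[3.4,[0,0,0],[0,0,0]],[3.4,[0,0,0],[0,0,0]],[3.4,[0,0,0],[0,0,0]],[3.4,[0,0,0],[0,0,0]],[3.4,[0,0,0],[0,0,0]]]'
```

```text
time_s: 32.67
ee_pos: [575.3, 14.1, 0.5]
eef_rot: [0.0, 0.719, 0.695, 0.0]
wrist_force: [0.3, -0.1, 0.4]
grip_width: 34.0
grip_force: 0.0
time_s: 33.5
ee_pos: [575.3, 14.1, -1.6]
eef_rot: [0.0, 0.719, 0.695, 0.0]
wrist_force: [0.9, -0.4, -0.3]
grip_width: 33.7
grip_force: 0.0
```

```bash
python3 -m creep '[[3.4,[0,0,0.1],[0,0,0]],[3.4,[0,0,0.1],[0,0,0]],[3.4,[0,0,0],[0,0,0]],[3.4,[0,0,0],[0,0,0]],[3,[0,0,0],[0,0,0]],[2.8,[0,0,0],[0,0,0]],[2,[0,0,0],[0,0,0]],[1,[0,0,0],[0,0,0]],[1,[0,0,0],[0,0,0]],[1,[0,0,0],[0,0,0]]]' 30
```

```text
time_s: 34.33
ee_pos: [575.4, 14.1, -3.4]
eef_rot: [0.0, 0.719, 0.695, 0.0]
wrist_force: [-0.9, -0.6, 3.3]
grip_width: 20.8
grip_force: 29.5
```

```bash
python3 - <<'E'
from h import *
e=snap('side','b3')
cv2.imwrite('pics/b3c.png',cv2.resize(e['color'][275:335,345:405,::-1],None,fx=9,fy=9,interpolation=cv2.INTER_LANCZOS4))
E
```

```text
(no output)
```

View pics/b3c.png

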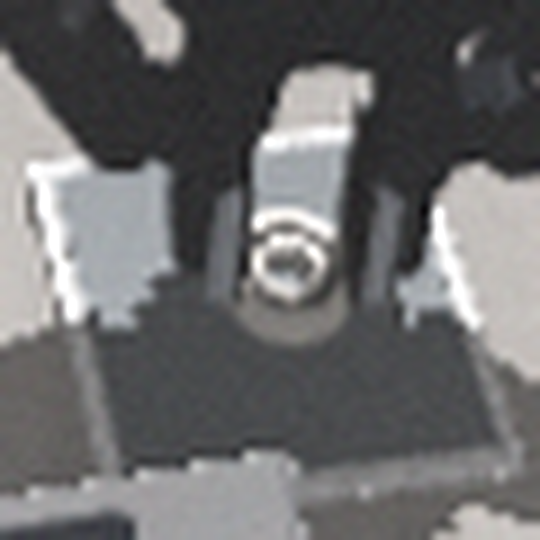

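```bash
python3 - <<'E'
from h import *
e=read_camera('side')
for X in [(575.4,14.1,13),(575.4,14.1,5),(562.4,14.1,13),(588.4,14.1,13),(575.4,1.1,5),(575.4,27.1,13)]: print(X,((proj(e,X)-[345,275])*9).round())
print(ray(e,345+291/9,275+262/9,13).round(1), ray(e,345+295/9,275+345/9,5).round(1))
E
```

```text
(575.4, 14.1, 13) [278. 264.]
(575.4, 14.1, 5) [274. 288.]
(562.4, 14.1, 13) [211. 265.]
(588.4, 14.1, 13) [344. 263.]
(575.4, 1.1, 5) [283. 346.]
(575.4, 27.1, 13) [269. 208.]
[578.   14.6  13. ] [577.8   1.3   5. ]
```

```bash
python3 -m creep '[[1,[0,0,-0.1],[0,0,0]],[1,[0,0,-0.2],[0,0,0]],[1,[0,0,-0.4],[0,0,0]],[1,[0,0,-0.4],[0,0,0]],[1,[0,0,-0.4],[0,0,0]],[1,[0,0,0],[0,0,0]],[1,[0,0,0],[0,0,0]],[1,[0,0,0],[0,0,0]],[1,[0,0,0],[0,0,0]],[1,[0,0,0],[0,0,0]]]'
python3 - <<'E'
from h import *
for c in ['side']:
  d=snap(c,'b4'); print([(p['position'],p['conf']) for p in place_of(c,'bearing')[:3]])
  a=cv2.imread('pics/b3.png').astype(int)[275:335,345:405]; b=cv2.imread('pics/b4.png').astype(int)[275:335,345:405]
  # bright metal pixels inside jaw gap: centroid rows before/after
  for m in (a,b):
    v,u=np.nonzero((m.min(2)>190)); k=(u>25)&(u<42)&(v>10)&(v<45); print(len(v[k]),u[k].mean(),v[k].mean(),v[k].min(),v[k].max())
print(proj(d,[577,14,13]),proj(d,[577,14,28]))
go(444,268,80)
E
```

```text
time_s: 35.27
ee_pos: [575.0, 14.2, 11.1]
eef_rot: [-0.0, 0.719, 0.695, -0.0]
wrist_force: [-1.1, -0.8, -1.4]
grip_width: 20.8
grip_force: 29.4
[([579.1, 15.2, 22.3], 0.69), ([440.9, 270.3, 1.3], 0.59)]
63 32.61904761904762 20.936507936507937 11 32
63 32.61904761904762 18.174603174603174 11 27
[376.78044152 304.39535079] [377.54735066 299.30552385]
t 35.4 pos [575.1  14.2  11.2] shift cm [ 24.92 -13.97  -6.87] yaw x 88.1 y -1.9 F [ 0.3 -0.1 -0.3] w 20.8
```

```bash
python3 -m creep '[[1,[0,0,-1],[0,0,0]],[1,[0,0,-2],[0,0,0]],[1,[0,0,-2],[0,0,0]],[1,[0,0,-1.5],[0,0,0]],[1,[0,0,0],[0,0,0]],[1,[1.5,-0.1,0],[0,0,0]],[1,[2.5,-0.15,0],[0,0,0]],[1,[2.7,-0.15,0],[0,0,0]],[1,[2.7,-0.15,0],[0,0,0]],[1,[2.7,-0.15,0],[0,0,0]]]'
python3 -m creep '[[1,[2.7,-0.15,0],[0,0,0]],[1,[2.7,-0.15,0],[0,0,0]],[1,[2.7,-0.15,0],[0,0,0]],[1,[2,-0.1,0],[0,0,0]],[1,[0.97,-0.05,0],[0,0,0]],[1,[0,0,0],[0,0,0]],[1,[0,0,1],[0,0,0]],[1,[0,0,2],[0,0,0]],[1,[0,0,2],[0,0,0]],[1,[0,0,1],[0,0,0]]]'
python3 -m creep '[[1,[0,0,0.5],[0,0,0]],[1,[0,0,0.4],[0,0,0]],[1,[0,0,0.3],[0,0,0]],[1,[0,0,0.2],[0,0,0]],[1,[0,0,0.1],[0,0,0]],[1,[0,0,0],[0,0,0]],[1,[0,0,0],[0,0,0]],[1,[0,0,0],[0,0,0]],[1,[0,0,0],[0,0,0]],[1,[0,0,0],[0,0,0]]]'
```

```text
time_s: 36.2
ee_pos: [571.7, 136.3, 75.7]
eef_rot: [-0.0, 0.719, 0.695, -0.0]
wrist_force: [0.5, -0.4, 0.5]
grip_width: 20.9
grip_force: 29.4
time_s: 37.03
ee_pos: [568.3, 244.1, 13.0]
eef_rot: [-0.001, 0.72, 0.694, -0.002]
wrist_force: [-1.2, -0.2, -1.0]
grip_width: 21.2
grip_force: 29.4
time_s: 37.87
ee_pos: [570.2, 246.2, 1.6]
eef_rot: [0.0, 0.719, 0.695, 0.0]
wrist_force: [0.1, 0.2, -0.2]
grip_width: 20.7
grip_force: 29.4
```

```bash
python3 -m creep '[[1,[0,0,0.1],[0,0,0]],[1,[0,0,0.1],[0,0,0]],[1,[0,0,0.1],[0,0,0]],[1,[0,0,0.1],[0,0,0]],[1,[0,0,0.05],[0,0,0]],[1,[0,0,0],[0,0,0]],[1,[0,0,0],[0,0,0]],[1,[0,0,0],[0,0,0]],[1,[0,0,0],[0,0,0]],[1,[0,0,0],[0,0,0]]]'
```

```text
time_s: 38.7
ee_pos: [570.1, 246.1, -3.1]
eef_rot: [-0.0, 0.719, 0.695, -0.0]
wrist_force: [0.5, 0.7, 0.2]
grip_width: 20.7
grip_force: 29.4
```

```bash
python3 -m creep '[[1,[0,0,0.05],[0,0,0]],[1,[0,0,0],[0,0,0]],[2.4,[0,0,0],[0,0,0]],[3,[0,0,0],[0,0,0]],[3.6,[0,0,0],[0,0,0]],[4,[0,0,0],[0,0,0]],[4,[0,0,-1],[0,0,0]],[4,[0,0,-2.5],[0,0,0]],[5,[0,0,-3],[0,0,0]],[5,[0,0,-2],[0,0,0]]]'
python3 -m creep '[[6,[0.2,-1.5,0],[0,0,0]],[7,[0.4,-3,0],[0,0,0]],[7.4,[0.4,-3,0],[0,0,0]],[7.4,[0.4,-3,0],[0,0,0]],[7.4,[0.27,-1.76,0],[0,0,0]],[7.4,[0.1,-0.9,0],[0,0,-5]],[7.4,[0,0,0],[0,0,-6]],[7.4,[0,0,0],[0,0,-6]],[7.4,[0,0,0],[0,0,-6]],[7.4,[0,0,0],[0,0,-4]]]'
python3 - <<'E'
from h import *
go(439,268,-3)
for c in ['side','top']:
  d=snap(c,'c1'+c)
  print([(np.round(p['position']),p['conf']) for n in ('bearing','sample_box','loupe') for p in place_of(c,n)[:2]])
  for r in regions_of(c,'sample_box')[:1]:
    v,u=np.nonzero(r['pixels']); P=np.array([ray(d,a,b,19)[:2] for a,b in zip(u,v)],np.float32); print(cv2.minAreaRect(P))
E
```

```text
time_s: 39.53
ee_pos: [571.1, 246.5, 84.6]
eef_rot: [0.001, 0.719, 0.695, 0.001]
wrist_force: [-0.4, 0.6, 0.4]
grip_width: 50.2
grip_force: 0.0
time_s: 40.37
ee_pos: [439.3, 268.5, 82.3]
eef_rot: [0.0, 0.535, 0.845, 0.0]
wrist_force: [-0.9, 0.6, -0.3]
grip_width: 73.9
grip_force: 0.0
t 40.4 pos [439.3 268.5  82.3] shift cm [-0.03 -0.06  8.53] yaw x 115.3 y 25.3 F [-0.9  0.6 -0.3] w 73.9
[(array([572., 247.,   9.]), 0.53), (array([437., 271.,   5.]), 0.73), (array([502., 330.,  -0.]), 0.55)]
((441.086181640625, 263.6214599609375), (55.20051193237305, 65.17153930664062), 23.390623092651367)
[(array([442., 419.,   4.]), 0.41), (array([558., 413.,   2.]), 0.36), (array([567., 250.,   3.]), 0.3)]
```

```bash
python3 -m creep '[[7.6,[0,-0.05,2.5],[0,0,0]],[7.6,[0,0,2.5],[0,0,0]],[7.6,[0,0,1.5],[0,0,0]],[7.6,[0,0,0.8],[0,0,0]],[7.6,[0,0,0.5],[0,0,0]],[7.6,[0,0,0.2],[0,0,0]],[7.6,[0,0,0],[0,0,0]],[7.6,[0,0,0],[0,0,0]],[7.6,[0,0,0],[0,0,0]],[7.6,[0,0,0],[0,0,0]]]'
```

```text
time_s: 41.7
ee_pos: [439.4, 268.3, 2.3]
eef_rot: [0.001, 0.537, 0.844, 0.001]
wrist_force: [-0.4, 0.5, 0.1]
grip_width: 76.1
grip_force: 0.0
```

```bash
python3 -m creep '[[7.6,[0,0,0.2],[0,0,0]],[7.6,[0,0,0.2],[0,0,0]],[7.6,[0,0,0.1],[0,0,0]],[6.5,[0,0,0],[0,0,0]],[6,[0,0,0],[0,0,0]],[5.7,[0,0,0],[0,0,0]],[5,[0,0,0],[0,0,0]],[4.5,[0,0,0],[0,0,0]],[4,[0,0,0],[0,0,0]],[4,[0,0,0],[0,0,0]]]' 35
```

```text
time_s: 42.53
ee_pos: [439.1, 268.2, -3.3]
eef_rot: [0.0, 0.537, 0.844, 0.0]
wrist_force: [-0.7, -0.4, 3.4]
grip_width: 51.2
grip_force: 36.7
```

```bash
python3 -m creep '[[4,[0,0,-0.5],[0,0,0]],[4,[0,0,-1.5],[0,0,0]],[4,[0,0,-2.5],[0,0,0]],[4,[0,0,-2.5],[0,0,0]],[4,[0,0,-2],[0,0,0]],[4,[0,0,0],[0,0,0]],[4,[-1,0.04,0],[0,0,0]],[4,[-2,0.06,0],[0,0,0]],[4,[-2.5,0.1,0],[0,0,0]],[4,[-2.5,0.1,0],[0,0,0]]]'
python3 -m creep '[[4,[-3,0.1,0],[0,0,0]],[4,[-3,0.1,0],[0,0,0]],[4,[-3,0.1,0],[0,0,0]],[4,[-3,0.1,0],[0,0,0]],[4,[-3,0.1,0],[0,0,0]],[4,[-2.5,0.1,0],[0,0,0]],[4,[-2,0.1,0],[0,0,0]],[4,[-1.42,0.1,0],[0,0,0]],[4,[0,0,0],[0,0,4]],[4,[0,0,0],[0,0,5]]]'
python3 -m creep '[[4,[0,0,0],[0,0,5]],[4,[0,0,0],[0,0,4]],[4,[0,0,0],[0,0,0]],[4,[0,0,1.5],[0,0,0]],[4,[0,0,2.5],[0,0,0]],[4,[0,0,2],[0,0,0]],[4,[0,0,1],[0,0,0]],[4,[0,0,0.5],[0,0,0]],[4,[0,0,0],[0,0,0]],[4,[0,0,0],[0,0,0]]]'
python3 - <<'E'
from h import *
go(570.5,10.5,-3)
d=snap('side','d1')
print([(np.round(p['position']),p['conf']) for n in ('sample_box','pad_square','loupe') for p in place_of('side',n)[:2]])
for n,z in (('pad_square',5),('sample_box',34)):
  for r in regions_of('side',n)[:1]:
    v,u=np.nonzero(r['pixels']); P=np.array([ray(d,a,b,z)[:2] for a,b in zip(u,v)],np.float32); print(n,cv2.minAreaRect(P))
E
```

```text
time_s: 43.37
ee_pos: [474.3, 195.5, 84.5]
eef_rot: [-0.001, 0.536, 0.844, -0.001]
wrist_force: [0.1, 0.8, -0.3]
grip_width: 50.8
grip_force: 36.5
time_s: 44.2
ee_pos: [570.5, 9.6, 84.7]
eef_rot: [-0.001, 0.603, 0.797, -0.001]
wrist_force: [0.1, 0.1, 0.4]
grip_width: 51.1
grip_force: 36.5
time_s: 45.03
ee_pos: [571.6, 10.7, 11.9]
eef_rot: [0.0, 0.662, 0.749, 0.0]
wrist_force: [-0.0, 0.2, -0.4]
grip_width: 51.1
grip_force: 36.5
t 45.0 pos [571.6  10.7  11.9] shift cm [-0.01 -0.12  1.49] yaw x 97.1 y 7.1 F [-0.   0.2 -0.4] w 51.1
[(array([570.,  15.,  20.]), 0.88), (array([568.,  12.,  -1.]), 0.92)]
pad_square ((580.3816528320312, 27.655433654785156), (63.299774169921875, 51.90261459350586), 89.04124450683594)
sample_box ((572.498291015625, 6.61053466796875), (55.09952926635742, 63.03349685668945), 4.222238540649414)
```

```bash
python3 -m creep '[[4,[-0.12,-0.05,0.5],[0,0,0]],[4,[0,0,0.4],[0,0,0]],[4,[0,0,0.3],[0,0,0]],[4,[0,0,0.15],[0,0,0]],[4,[0,0,0.05],[0,0,0]],[4,[0,0,0.05],[0,0,0]],[4,[0,0,0],[0,0,0]],[4,[0,0,0],[0,0,0]],[4,[0,0,0],[0,0,0]],[4,[0,0,0],[0,0,0]]]'
```

```text
time_s: 46.17
ee_pos: [570.9, 9.5, -3.0]
eef_rot: [0.0, 0.662, 0.749, 0.0]
wrist_force: [0.1, 0.8, 0.4]
grip_width: 50.9
grip_force: 36.5
```

```bash
python3 -m creep '[[4,[0,0,0.05],[0,0,0]],[4,[0,0,0],[0,0,0]],[5.6,[0,0,0],[0,0,0]],[6.4,[0,0,0],[0,0,0]],[7,[0,0,0],[0,0,0]],[7,[0,0,0],[0,0,0]],[7,[0,0,-1],[0,0,0]],[7,[0,0,-2.5],[0,0,0]],[7,[0,0,-3],[0,0,0]],[6,[0,0,-2.5],[0,0,0]]]'
python3 -m creep '[[5,[2,0.2,0],[0,0,0]],[5,[3,0.4,0],[0,0,0]],[4,[3,0.4,0],[0,0,0]],[4,[3,0.4,0],[0,0,0]],[4,[3,0.4,0],[0,0,0]],[4,[3,0.4,0],[0,0,0]],[4,[3,0.35,0],[0,0,0]],[4,[2,0.2,0],[0,0,0]],[4,[1.5,0.08,0],[0,0,0]],[4,[0,0,0],[0,0,0]]]'
python3 -m creep '[[3.6,[0,0,0],[0,0,0]],[3.6,[0,0,2],[0,0,0]],[3.6,[0,0,2],[0,0,0]],[3.6,[0,0,2],[0,0,0]],[3.6,[0,0,1.5],[0,0,0]],[3.6,[0,0,0],[0,0,0]],[3.6,[0,0,0],[0,0,0]],[3.6,[0,0,0],[0,0,0]],[3.6,[0,0,0],[0,0,0]],[3.6,[0,0,0],[0,0,0]]]'
python3 - <<'E'
from h import *
go(570.1,246.1,-3.5)
d=snap('side','e1')
print([(np.round(p['position']),round(p['conf'],2)) for n in ('sample_box','bearing','valve','lens','pad_square','pad_small_round','pad_spare','loupe') for p in place_of('side',n)[:1]])
E
```

```text
time_s: 47.0
ee_pos: [571.0, 9.5, 88.5]
eef_rot: [0.0, 0.662, 0.749, 0.0]
wrist_force: [0.7, 0.9, -0.3]
grip_width: 60.4
grip_force: 0.0
time_s: 47.83
ee_pos: [569.8, 248.7, 87.0]
eef_rot: [0.0, 0.661, 0.75, 0.0]
wrist_force: [0.1, 0.4, -0.3]
grip_width: 40.1
grip_force: 0.0
time_s: 48.67
ee_pos: [571.2, 246.4, 12.9]
eef_rot: [0.001, 0.662, 0.749, 0.001]
wrist_force: [-0.1, -0.4, 0.1]
grip_width: 36.0
grip_force: 0.0
t 48.7 pos [571.2 246.4  12.9] shift cm [-0.02 -0.11  1.64] yaw x 97.1 y 7.1 F [-0.1 -0.4  0.1] w 36.0
[(array([566.,  11.,   4.]), 0.9), (array([571., 245.,   8.]), 0.5), (array([447., 272.,  -3.]), 0.18), (array([391., 556.,   3.]), 0.61), (array([568.,  11.,  -1.]), 0.84), (array([447., 270.,  -1.]), 0.86), (array([569., 249.,   1.]), 0.67), (array([505., 326.,   2.]), 0.64)]
```

Down onto the bearing and grip.

```bash
python3 -m creep '[[3.5,[0,-0.1,0.5],[0,0,0]],[3.5,[0,0,0.4],[0,0,0]],[3.5,[0,0,0.3],[0,0,0]],[3.5,[0,0,0.2],[0,0,0]],[3.5,[0,0,0.1],[0,0,0]],[3.5,[0,0,0.1],[0,0,0]],[3.5,[0,0,0],[0,0,0]],[3.5,[0,0,0],[0,0,0]],[3.5,[0,0,0],[0,0,0]],[3.5,[0,0,0],[0,0,0]]]'
python3 -m creep '[[3.2,[0,0,0.05],[0,0,0]],[2.8,[0,0,0],[0,0,0]],[2.5,[0,0,0],[0,0,0]],[2,[0,0,0],[0,0,0]],[1,[0,0,0],[0,0,0]],[1,[0,0,0],[0,0,0]],[1,[0,0,0],[0,0,0]],[1,[0,0,0],[0,0,0]],[1,[0,0,0],[0,0,0]],[1,[0,0,0],[0,0,0]]]' 30
python3 -c "
from h import *
go(445,269,-3)"
```

```text
time_s: 49.95
ee_pos: [569.2, 246.1, -4.4]
eef_rot: [0.0, 0.662, 0.749, 0.0]
wrist_force: [1.1, -0.0, 0.7]
grip_width: 34.6
grip_force: 0.0
time_s: 50.78
ee_pos: [569.2, 246.1, -4.8]
eef_rot: [0.0, 0.662, 0.749, 0.0]
wrist_force: [-0.7, -0.0, 3.7]
grip_width: 22.4
grip_force: 29.6
t 50.8 pos [569.2 246.1  -4.8] shift cm [  3.8  -12.05  -0.19] yaw x 97.1 y 7.1 F [-0.7 -0.   3.7] w 22.4
```

```bash
python3 -m creep '[[1,[0,0,-0.3],[0,0,0]],[1,[0,0,-1.2],[0,0,0]],[1,[0,0,-2],[0,0,0]],[1,[0,0,-2],[0,0,0]],[1,[0,0,-1.5],[0,0,0]],[1,[0,0,0],[0,0,0]],[1,[0.4,-1.4,0],[0,0,0]],[1,[0.7,-2.2,0],[0,0,0]],[1,[0.7,-2.4,0],[0,0,0]],[1,[0.7,-2.4,0],[0,0,0]]]'
python3 -m creep '[[1,[0.7,-2.1,0],[0,0,0]],[1,[0.5,-1.58,0],[0,0,0]],[1,[0,0,0],[0,0,0]],[1,[0,0,1],[0,0,0]],[1,[0,0,2],[0,0,0]],[1,[0,0,2],[0,0,0]],[1,[0,0,1],[0,0,0]],[1,[0,0,0.4],[0,0,0]],[1,[0,0,0],[0,0,0]],[1,[0,0,0],[0,0,0]]]'
python3 - <<'E'
from h import *
go(444.5,268,-4.6)
d=snap('side','f1')
print([(np.round(p['position']),round(p['conf'],2)) for n in ('bearing','pad_small_round') for p in place_of('side',n)[:2]])
E
```

```text
time_s: 51.62
ee_pos: [481.1, 260.4, 64.1]
eef_rot: [-0.0, 0.662, 0.749, -0.0]
wrist_force: [-0.7, 0.1, -0.1]
grip_width: 22.7
grip_force: 29.5
time_s: 52.45
ee_pos: [445.4, 268.0, 1.2]
eef_rot: [0.0, 0.662, 0.749, 0.0]
wrist_force: [0.6, -0.6, -0.6]
grip_width: 22.5
grip_force: 29.5
t 52.5 pos [445.4 268.    1.2] shift cm [ 0.01 -0.09  0.58] yaw x 97.0 y 7.0 F [ 0.6 -0.6 -0.6] w 22.5
[(array([445., 265.,  14.]), 0.6), (array([569.,  12.,   3.]), 0.64), (array([445., 270.,   1.]), 0.63)]
```

```bash
python3 -m creep '[[1,[0,-0.05,0.3],[0,0,0]],[1,[0,0,0.1],[0,0,0]],[1,[0,0,0.1],[0,0,0]],[1,[0,0,0.05],[0,0,0]],[1,[0,0,0.05],[0,0,0]],[1,[0,0,0],[0,0,0]],[1,[0,0,0],[0,0,0]],[1,[0,0,0],[0,0,0]],[1,[0,0,0],[0,0,0]],[1,[0,0,0],[0,0,0]]]'
python3 -m creep '[[1,[0,0,0],[0,0,0]],[2.4,[0,0,0],[0,0,0]],[3,[0,0,0],[0,0,0]],[3.6,[0,0,0],[0,0,0]],[4,[0,0,0],[0,0,0]],[4,[0,0,-1],[0,0,0]],[4,[0,0,-2],[0,0,0]],[4,[0,0,-3],[0,0,0]],[4,[0,0,-3],[0,0,0]],[4,[0,0,-3],[0,0,0]]]'
python3 -m creep '[[4,[-2,0,-1],[0,0,0]],[4,[-3.5,0,-1],[0,0,0]],[4,[-3.5,0,-1],[0,0,0]],[4,[-3.5,0,-1],[0,0,0]],[4,[-3.5,0,0],[0,0,0]],[4,[-3.5,0,0],[0,0,0]],[4,[-3.5,0,0],[0,0,0]],[4,[-3.5,0,0],[0,0,0]],[4,[-3.5,0,0],[0,0,0]],[4,[-3.5,0,0],[0,0,0]]]'
python3 -m creep '[[4,[-3.5,0,0],[0,0,0]],[4,[-3.5,0,0],[0,0,0]],[4,[-3.5,0,0],[0,0,0]],[4,[-3.5,0,0],[0,0,0]],[4,[-3.5,0,0],[0,0,0]],[4,[-2,0,0],[0,0,0]],[4,[0,0,0],[0,0,0]],[4,[0,0,0],[0,0,0]],[4,[0,0,0],[0,0,0]],[4,[0,0,0],[0,0,0]]]'
python3 - <<'E'
from h import *
go(444.5,268,-4.6)
out=[]
for c,(x0,y0,w,h) in {'top':(232,135,230,110),'side':(260,140,160,200)}.items():
    d=snap(c,'g'+c)
    out.append(cv2.resize(d['color'][y0:y0+h,x0:x0+w,::-1],None,fx=2 if c=='top' else 2,fy=2,interpolation=cv2.INTER_CUBIC))
    for n in ('lens','bearing','sample_box','valve','pad_large_round','pad_small_round','pad_square','pad_long','loupe'):
        print(c,n,[(np.round(p['position']).tolist(),round(p['conf'],2)) for p in place_of(c,n)[:3]])
    for n,z in (('sample_box',19),('bearing',13),('pad_square',5),('valve',27)):
      for r in regions_of(c,n)[:1]:
        v,u=np.nonzero(r['pixels']); P=np.array([ray(d,a,b,z)[:2] for a,b in zip(u,v)],np.float32); print(c,n,np.round(np.hstack(cv2.minAreaRect(P)),1))
H=max(o.shape[0] for o in out)
cv2.imwrite('pics/g.png',np.hstack([cv2.copyMakeBorder(o,0,H-o.shape[0],0,0,0) for o in out]))
E
```

```text
time_s: 53.43
ee_pos: [444.1, 267.9, -4.9]
eef_rot: [-0.0, 0.662, 0.749, -0.0]
wrist_force: [-1.6, -0.8, 4.5]
grip_width: 22.5
grip_force: 30.4
time_s: 54.27
ee_pos: [443.9, 267.8, 116.7]
eef_rot: [0.0, 0.662, 0.749, 0.0]
wrist_force: [0.1, -0.4, -0.4]
grip_width: 39.9
grip_force: 0.0
time_s: 55.1
ee_pos: [485.3, -66.3, 155.8]
eef_rot: [0.001, 0.662, 0.749, 0.0]
wrist_force: [0.1, 0.2, 0.2]
grip_width: 39.8
grip_force: 0.0
time_s: 55.93
ee_pos: [509.2, -256.8, 155.0]
eef_rot: [-0.0, 0.662, 0.75, 0.0]
wrist_force: [0.2, 0.3, -1.4]
grip_width: 39.9
grip_force: 0.0
t 55.9 pos [ 509.2 -256.8  155. ] shift cm [52.88  0.1  15.98] yaw x 97.1 y 7.1 F [ 0.2  0.3 -1.4] w 39.9
top lens [([563.0, 558.0, 2.0], 0.85), ([391.0, 554.0, 4.0], 0.77), ([442.0, 418.0, 5.0], 0.53)]
top bearing [([443.0, 268.0, 5.0], 0.63)]
top sample_box [([573.0, 9.0, 4.0], 0.73)]
top valve [([507.0, 328.0, -2.0], 0.61)]
top pad_large_round [([442.0, 418.0, -1.0], 0.78)]
top pad_small_round [([441.0, 272.0, -1.0], 0.78)]
top pad_square [([571.0, 10.0, 0.0], 0.93)]
top pad_long [([557.0, 414.0, 1.0], 0.56)]
top loupe [([506.0, 327.0, 3.0], 0.54)]
top sample_box [567.3   9.7  55.2  55.8   4.9]
top bearing [441.2 266.4  22.   21.7   0.9]
top pad_square [569.6   9.6  83.5  83.4   7.9]
top valve [552.6 408.   22.8  63.6   0.9]
side lens []
side bearing [([447.0, 270.0, 6.0], 0.51)]
side sample_box []
side valve []
side pad_large_round [([444.0, 265.0, 10.0], 0.59)]
side pad_small_round [([447.0, 269.0, -2.0], 0.85)]
side pad_square []
side pad_long []
side loupe []
side bearing [445.9 265.9  24.4  28.3  34.5]
```

View pics/g.png

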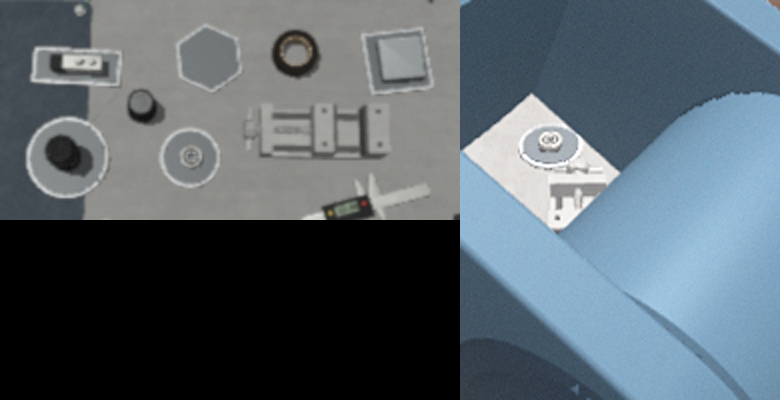

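In the top view every part sits on its own pad: the lens at (66,153), the bearing at (190,156), the box at (402,58) and the valve at (80,63). The loupe is still at (142,105), and the arm is clear, so I'm handing in.

```bash
python3 -c "
from rig import *
print(finish_job())"
```

```text
the job is handed in; nothing more can be done
None
```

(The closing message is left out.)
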